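Free and level the profile gauge

TASK

The profile gauge standing in the drill vice still holds the outline of the last casting, clamped by its upright lock lever. With a fingertip, push the lever over as far as it goes, towards the side of the gauge away from the vice's screw, to free the leaves; then work along the row with the fingertips, lightly pressing until every leaf is flush with the top edges of the gauge. Everything is done by touch alone: lift nothing, do not shift the vice or push hard on it, and leave the parts lying around it where they are.

Things in the scene. Friction and masses are not known exactly. Their poses are not given: they have to be found in the camera images.
- gauge_vice: Grey drill vice (base 168 x 94 mm, 4 kg, loose on the bench), an aluminium profile gauge clamped upright in its jaws. Origin on the bench under the middle of the leaf row; z up; y along the row, away from the lock lever; x across the gauge towards the vice screw, whose cross-bar is 139 mm out. Gauge body 18 mm thick, 124 mm long, top edges 76 mm above the bench, 14 mm above the jaws.
- row_lever_end (a point): Lever end of the leaf row: middle of the gauge's thickness, level with its top edges. The gauge is two 6 mm cheeks with a 6 mm slot, in which 12 steel leaves stand side by side; the first leaf's centre is 4 mm in from here.
- row_far_end (a point): Other end of the leaf row, 96 mm from row_lever_end, same height. Leaf centres follow every 8 mm between the two.
- lock_lever (a joint): Angle of the lock lever (rad): 0 = upright, leaves clamped; 1.25 = at its stop, leaves free (they are free from about 0.7 on). It grows as the lever's top is pushed over to the gauge's x- side, away from the vice screw. It stays where it is left; 1 to 3 N near its top move it.
- lever_hinge (a point): Point on the lever's hinge axis in the lever's own plane: 69.5 mm from the middle of the gauge, beyond the row's lever end, 57 mm above the bench. The axis runs along the leaf row.
- lever_tip (a point): Top end of the lever, 60 mm from lever_hinge. Flat bar 7 mm wide in the swing direction, 6 mm thick along the row; its outer 18 mm is a round black knob 13 mm thick. Upright it rises 41 mm above the gauge's top edges.
- bronze_bush_0: Bronze bush, 34 mm across, 30 mm high, loose beside the vice; bystander.
- small_flange_1: Small grey flange casting, 58 mm, 32 mm high, loose beside the vice; bystander.
- plug_gauge: Steel plug gauge, 102 mm long, 21 mm thick, lying; bystander.
- nut_0: M12 nut, 10 mm high; bystander.
- bolt_1: Hex bolt, 68 mm long, lying; bystander.
- marker_1: Paint marker with dark cap, 132 mm long, 18 mm thick, lying; bystander.
- leaf_0 (a joint): How far leaf 1 of 12 (counted from the lever end, centre 4 mm along the row) stands above the cheeks' top edges, m; 0 = flush, where a shoulder stops it. Leaves are 5.4 mm thick, 7.4 mm wide along the row, start 2 to 14 mm proud, and stay where they are left; pressed down they yield at about 1.3 N each when free, and hold against 10 to 15 N each when locked.
- leaf_1 (a joint): How far leaf 2 of 12 (counted from the lever end, centre 12 mm along the row) stands above the cheeks' top edges, m; 0 = flush, where a shoulder stops it. As leaf 1.
- leaf_2 (a joint): How far leaf 3 of 12 (counted from the lever end, centre 20 mm along the row) stands above the cheeks' top edges, m; 0 = flush, where a shoulder stops it. As leaf 1.
- leaf_3 (a joint): How far leaf 4 of 12 (counted from the lever end, centre 28 mm along the row) stands above the cheeks' top edges, m; 0 = flush, where a shoulder stops it. As leaf 1.
- leaf_4 (a joint): How far leaf 5 of 12 (counted from the lever end, centre 36 mm along the row) stands above the cheeks' top edges, m; 0 = flush, where a shoulder stops it. As leaf 1.
- leaf_5 (a joint): How far leaf 6 of 12 (counted from the lever end, centre 44 mm along the row) stands above the cheeks' top edges, m; 0 = flush, where a shoulder stops it. As leaf 1.
- leaf_6 (a joint): How far leaf 7 of 12 (counted from the lever end, centre 52 mm along the row) stands above the cheeks' top edges, m; 0 = flush, where a shoulder stops it. As leaf 1.
- leaf_7 (a joint): How far leaf 8 of 12 (counted from the lever end, centre 60 mm along the row) stands above the cheeks' top edges, m; 0 = flush, where a shoulder stops it. As leaf 1.
- leaf_8 (a joint): How far leaf 9 of 12 (counted from the lever end, centre 68 mm along the row) stands above the cheeks' top edges, m; 0 = flush, where a shoulder stops it. As leaf 1.
- leaf_9 (a joint): How far leaf 10 of 12 (counted from the lever end, centre 76 mm along the row) stands above the cheeks' top edges, m; 0 = flush, where a shoulder stops it. As leaf 1.
- leaf_10 (a joint): How far leaf 11 of 12 (counted from the lever end, centre 84 mm along the row) stands above the cheeks' top edges, m; 0 = flush, where a shoulder stops it. As leaf 1.
- leaf_11 (a joint): How far leaf 12 of 12 (counted from the lever end, centre 92 mm along the row) stands above the cheeks' top edges, m; 0 = flush, where a shoulder stops it. As leaf 1.

How it is judged:
On the way, in this order (a step that is already met when the one before it is completed fails the run):
1. the lock lever is pushed over to its stop while the leaves still stand proud (value of joint lock_lever above 1 rad and not (value of joint each of leaf_0, leaf_1, leaf_2, leaf_3, leaf_4, leaf_5, leaf_6, leaf_7, leaf_8, leaf_9, leaf_10, leaf_11 below 0.002 m)), for 0.1 s.
2. every leaf is pressed flush (value of joint each of leaf_0, leaf_1, leaf_2, leaf_3, leaf_4, leaf_5, leaf_6, leaf_7, leaf_8, leaf_9, leaf_10, leaf_11 below 0.002 m), for 0.2 s.
At the end, for the whole second after the job is handed in: The lock lever lies over (more than 1.0 of its 1.25 rad), all 12 leaves stand less than 2 mm above the gauge's top edges, and the vice stands level, within 20 mm of where it was (all of step 2 and value of joint lock_lever above 1 rad and distance of gauge_vice from where it was at the start of the episode below 0.02 m and angle between gauge_vice's own z axis and vertical below 0.05 rad); the robot touches nothing.
It fails at once if the vice is shifted by more than 20 mm or tipped or lifted (distance of gauge_vice from where it was at the start of the episode above 0.02 m or angle between gauge_vice's own z axis and vertical above 0.08 rad or height (world z) of gauge_vice above 0.008 m).
It fails at once if the gauge or vice is pushed hard (over 70 N) (contact force between the fingers and gauge_vice above 70 N).
It fails at once if a leaf is pulled up (more than 25 mm proud) (value of joint any of leaf_0, leaf_1, leaf_2, leaf_3, leaf_4, leaf_5, leaf_6, leaf_7, leaf_8, leaf_9, leaf_10, leaf_11 above 0.025 m).
It fails at once if a part lying near the vice is moved by more than 20 mm or lifted (distance of any of bronze_bush_0, small_flange_1, plug_gauge, nut_0, bolt_1, marker_1 from where it was at the start of the episode above 0.02 m).
It also fails if it takes over 58 s, if anything falls off the work surface, if the arm or the gripper's body presses on something with over 40 N, if the wrist force passes 120 N, or if a joint passes its speed limit or range.

ROBOT

A 6-joint arm with a two-finger parallel gripper is mounted at the origin on a cart in front of the work surface, level with it; the furniture and walls round the work are solid. World frame = base frame: x ahead of the robot, y to its left, z up, the work surface at z = 0. Lengths are in m, angles in rad, forces in N, time in s.
With the tool pointing down it reaches from about 0.4 to 0.925 m from the base axis. Payload 3.4 kg.
Tool frame: the origin (TCP) lies on the centre line of the jaws, within the pads' length; the fingertips stand env.tcp_to_tips ahead of it and the grasp point (between the pads) lies 6 mm ahead of it (env.tcp_to_tips is the distance from the TCP to the fingertips, in m); z points along the fingers, y is the line along which they close (so a half turn about z gives the same grasp; the last joint's range is limited). The gripper opens to 85 mm and grips with 20 to 120 N. Pads are 22 mm wide; open, the fingers measure 114 mm over their backs; the gripper's body (76 mm by 85 mm) begins 54 mm behind the grasp point. The pads swing forward as they close: fully open they stand 13 mm farther back than shut.
Start: joints at [-1.423, 0.307, 1.506, -0, 1.328, -0.073], TCP at [0.126, -0.561, 0.256] pointing down, gripper open.
Joint ranges: [-3.12, 3.12], [-1.05, 2.28], [0.14, 2.33], [-1.42, 4.57], [0.1, 2.73], [-2.68, 2.68]. Speed limits (rad/s): [2.57, 2.57, 3.14, 3.14, 3.14, 3.14].

INTERFACE

Orientations are given as a rotation vector (axis times angle).
In Python, from rig import env gives the robot as it stands. The module is installed in compiled form; this text tells all that it offers.
- The arm moves only by the tool jog_arm, never from a script. Its argument "steps" is a list of rows, each a list of 3 entries, a list of its own where there are three numbers: the finger opening in cm, from 0 to 8.54, then the shift along the tool's x, y, z in cm, then the turn about the tool's z in rad. A call has 1 to 10 rows; each row is the pose to reach, as a shift and turn from the pose commanded when the call began, along the tool's axes at that moment; what a row does not reach only later rows make up. A row lasts 1/10 s, in which the tool goes at most 50 mm and 8.59 degrees, less where a joint would pass 70% of its speed; a pose out of reach is approached as far as the arm can. A call with a gripper value outside its range is refused whole. The fingers move at their own pace and stop on an object; the grip force is fixed at half the most. Time passes only in rows, so rows that repeat a pose let the fingers close. It gives the time, the measured TCP pose, the force, the opening and the grip force at its end, in the units of the state.
- env.state(): the state, without advancing time (a new reading comes with each control period).
- env.grab_frame(name): name is "side" or "top"; returns a dict with "pixels" (400x640x3 uint8, red, green, blue), "fx", "fy", "cx", "cy" (pixels), "origin" and "orientation" of the camera in the world. Camera axes: x right, y down, z forward; pixel columns grow to the right and rows downward; lengths in m; the calibration is good to about 2 mm. A picture is of the moment at which its call begins. There is no depth.
- env.finish_job(): hands the job in; it is judged then, once.
Trained networks look in the newest picture that a camera, given by its name, has taken for a name from the list of things; names that differ only in an ending like _2 or _b are one class to them, and where a whole thing is asked for, a point or a joint stands for the part that bears it (a point fixed in the world has none). Each returns a list of dicts, best first, with "confidence" (0 to 1); they miss things now and then, are a little off and sometimes report something else, mostly with a low value. They report only what shows in the picture. A call takes as long as a camera call.
- env.spot_in(camera, target): "centre" ([x, y, z] in m, in world coordinates, good to about 4 mm: the middle of the surface that is visible of it).
- env.silhouettes(camera, target): "mask" (400x640 bool, what is visible of it).
- env.tip_of(camera, target): "centre" ([x, y, z] in m, in world coordinates, good to about 4 mm: a listed point, or the origin of a listed thing).
The state is a dict: "time": time; "qpos": joint angles; "dq": joint speeds; "joint_torque": joint torques, N m; "eef_pos": TCP position; "tcp_rot": TCP orientation; "ft_force": force on the tool from outside, world axes, zero at the start; "moment": the same for the moment, N m; "opening": finger opening in m; "grip_force": force on a finger pad.
Only numpy, scipy, OpenCV 4.12 (cv2) and the standard library are available. Lean on these libraries where they do the work, as an engineer would, in place of code of your own. Each camera call takes 0.05 s, during which the arm holds its last target. There are 200 camera calls.

## Working session

There is one attempt and no reset: what is moved stays moved. The work goes in short steps, Python scripts to look and compute and a tool call to move; the robot and the scene stay as the last step left them, time stands still between calls to the robot, and variables do not carry over. Pictures are saved under pics/ and viewed, at most 10 in all, crops included, and the job is handed in when it is done.

Besides the shell and the picture viewer there is one more tool, called after "Emit:" as a command line: name --argument value ..., lists and objects as JSON in quotes. jog_arm: Moves the arm, as the interface text tells. Its arguments: {"type":"object","properties":{"steps":{"type":"array","items":{"type":"array"}}},"required":["steps"]}

```bash
mkdir -p pics
python3 - <<'E'
from rig import env
import cv2
s=env.state();print(s['eef_pos'],s['tcp_rot'],s['time'],env.tcp_to_tips,s['opening'])
for c in('side','top'):
    f=env.grab_frame(c);cv2.imwrite(f'pics/{c}0.png',f['pixels'][:,:,::-1]);print(c,f['origin'],f['fx'])
    for t in('gauge_vice','row_lever_end','row_far_end','lever_hinge','lever_tip'):
        for r in env.tip_of(c,t)[:1]:print(c,t,r['centre'].round(4) if hasattr(r['centre'],'round') else r['centre'],r['confidence'])
E
```

```text
[ 0.12582653 -0.56040503  0.2554035 ] [-3.12043355e+00 -3.45968025e-01  8.68054968e-05] 0.0 0.025 0.08554928595917863
side [ 0.33049974 -0.63843629  0.6847607 ] 495.50500027274103
side gauge_vice [0.5844, -0.0132, 0.0005] 0.83
side row_lever_end [0.6005, -0.0638, 0.0741] 0.58
side row_far_end [0.5741, 0.0289, 0.0739] 0.97
side lever_hinge [0.6091, -0.0847, 0.0574] 0.87
side lever_tip [0.61, -0.0858, 0.1179] 0.74
top [0.45150816 0.08769166 0.94871249] 441.1537558283004
top gauge_vice [0.5877, -0.0196, 0.0016] 0.71
top row_lever_end [0.6021, -0.0644, 0.0772] 0.56
top row_far_end [0.5745, 0.0304, 0.0703] 0.71
top lever_hinge [0.608, -0.083, 0.0579] 0.62
top lever_tip [0.6076, -0.0872, 0.1195] 0.63
```

View pics/side0.png

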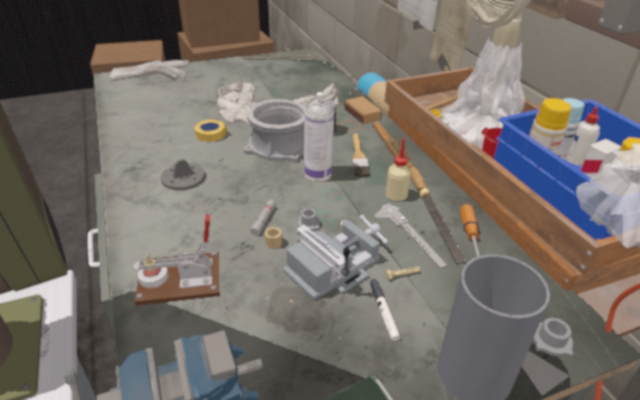

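View pics/top0.png

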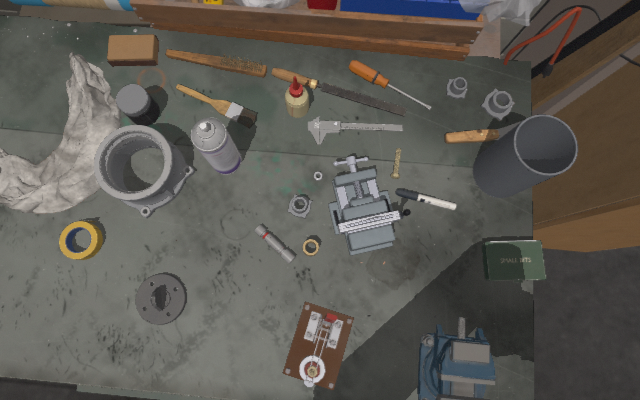

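Both views agree. In the top view the vice is at about (365,210), with its screw up-image at (350,160), which is world +x, away from the robot. The lever is at about (405,212). The tall bin at (525,155) has to be avoided, so I'll go round it on the robot's side.

Emit:
jog_arm --steps '[[0, [0, 0, -6], 0], [0, [17, -14.5, -8], -0.06], [0, [17, -14.5, -8], -0.06], [0, [17, -14.5, -8], -0.06], [0, [34.5, -29, -8], -0.06], [0, [34.5, -29, -8], -0.06], [0, [34.5, -29, -8], -0.06], [0, [34.5, -29, -8], -0.06], [0, [34.5, -29, -8], -0.06], [0, [34.5, -29, -8], -0.06]]'

```text
time: 1.6
eef_pos: [0.3985, -0.2025, 0.3367]
tcp_rot: [3.11, 0.439, 0.001]
ft_force: [0.9, -1.5, 0.7]
opening: 0.0003
grip_force: 0.0
```

```bash
cat > h.py <<'E'
from rig import env
import numpy as np
from scipy.spatial.transform import Rotation as R
O=np.array([.587,-.0168,0]); a=.28
V=R.from_euler('z',a).as_matrix()
def rep(*pts):
    s=env.state(); p=np.array(s['eef_pos']); M=R.from_rotvec(s['tcp_rot']).as_matrix()
    tips=p+M[:,2]*env.tcp_to_tips
    print('t',s['time'],'tip vice mm',(V.T@(tips-O)*1e3).round(1),'tips off',env.tcp_to_tips,'open',s['opening'],'F',np.round(s['ft_force'],1),'yaw',np.arctan2(M[1,0],M[0,0]).round(3),'tilt',M[2,2].round(4))
    for q in pts: print(q,'-> cm',(M.T@(O+V@(np.array(q)/1e3)-tips)*100).round(2))
E
python3 - <<'E'
from h import *
rep((35,-76,200),(35,-76,97))
for c in('side','top'):
    env.grab_frame(c)
    for t in('gauge_vice','row_lever_end','row_far_end','lever_hinge','lever_tip'):
        for r in env.tip_of(c,t)[:1]:print(c,t,np.round(V.T@(np.array(r['centre'])-O)*1e3,1),r['confidence'])
E
```

```text
t 1.6 tip vice mm [-232.4 -126.4  311.7] tips off 0.025 open 0.000320679142251835 F [ 0.9 -1.5  0.7] yaw 0.281 tilt -1.0
(35, -76, 200) -> cm [26.74 -5.04 11.18]
(35, -76, 97) -> cm [26.73 -5.05 21.48]
side gauge_vice [-1.   3.7 -1.1] 0.81
side row_lever_end [  1.5 -53.5  73.1] 0.97
side row_far_end [-2.9 49.5 73.6] 0.82
side lever_tip [  3.1 -70.1 115.5] 0.63
top gauge_vice [ 0.4 -4.  -0.8] 0.74
top row_lever_end [ -2.1 -46.5  76.9] 0.68
top row_far_end [ 3.4 47.8 72.7] 0.68
top lever_hinge [  3.8 -69.2  57.2] 0.8
top lever_tip [  1.7 -72.  118.2] 0.38
```

Emit:
jog_arm --steps '[[0, [14, -2.5, 8], 0], [0, [14, -2.5, 8], 0], [0, [14, -2.5, 8], 0], [0, [26.7, -5, 11], 0], [0, [26.7, -5, 11], 0], [0, [26.7, -5, 11], 0], [0, [26.7, -5, 11], 0], [0, [26.7, -5, 21.4], 0], [0, [26.7, -5, 21.4], 0], [0, [26.7, -5, 21.4], 0]]'

```text
time: 3.2
eef_pos: [0.6345, -0.0822, 0.1159]
tcp_rot: [-3.106, -0.437, 0.021]
ft_force: [-0.8, 0.4, 0.1]
opening: -0.0001
grip_force: 0.0
```

Run:
```python
from h import *
rep((-14,-76,97),(-35,-76,79))
import cv2
f=env.grab_frame('side');cv2.imwrite('pics/s1.png',cv2.resize(f['pixels'][180:320,240:440,::-1],None,fx=4,fy=4))
```

```text
t 3.2 tip vice mm [ 27.3 -75.9  90.9] tips off 0.025 open -0.0001302142669352919 F [-0.8  0.4  0.1] yaw 0.28 tilt -0.9999
(-14, -76, 97) -> cm [-4.14  0.01 -0.56]
(-35, -76, 79) -> cm [-6.21  0.02  1.27]
```

View pics/s1.png

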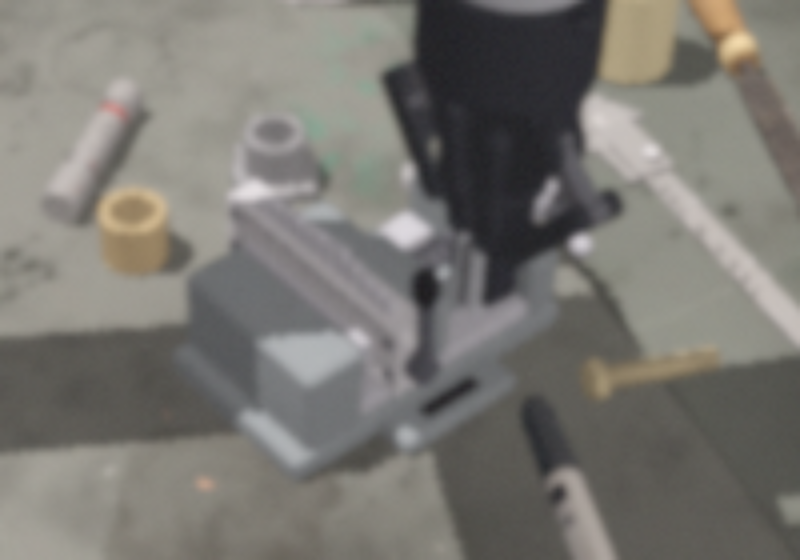

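The closed fingertips (about (495,300) in the crop) stand behind the upright lever (425,300), on the screw side. Now I'll sweep them towards x-.

Emit:
jog_arm --steps '[[0, [-0.5, 0, 0], 0], [0, [-1, 0, 0], 0], [0, [-1.5, 0, 0], 0], [0, [-2, 0, 0], 0], [0, [-2.5, 0, 0], 0], [0, [-3, 0, 0], 0], [0, [-3.5, 0, 0], 0], [0, [-4, 0, 0], 0], [0, [-4.5, 0, 0], 0], [0, [-5, 0, 0], 0]]'

```text
time: 4.25
eef_pos: [0.5916, -0.0959, 0.122]
tcp_rot: [-3.11, -0.439, 0.001]
ft_force: [1.2, 1.0, -0.2]
opening: -0.0001
grip_force: 0.7
```

Run:
```python
from h import *
rep((-35,-76,79))
```

```text
t 4.25 tip vice mm [-17.4 -77.3  97. ] tips off 0.025 open -8.320250937758637e-05 F [ 1.2  1.  -0.2] yaw 0.281 tilt -1.0
(-35, -76, 79) -> cm [-1.76 -0.13  1.8 ]
```

Emit:
jog_arm --steps '[[0, [-0.4, 0, 0.2], 0], [0, [-0.8, 0, 0.5], 0], [0, [-1.2, 0, 0.8], 0], [0, [-1.5, 0, 1.1], 0], [0, [-1.7, 0, 1.4], 0], [0, [-1.8, 0, 1.6], 0], [0, [-1.9, 0, 1.7], 0], [0, [-1.9, 0, 1.7], 0]]'

```text
time: 5.05
eef_pos: [0.5738, -0.1014, 0.105]
tcp_rot: [-3.111, -0.44, 0.001]
ft_force: [0.4, 0.2, 0.3]
opening: 0.0002
grip_force: 0.2
```

Run:
```python
from h import *
rep((-35,-76,79))
import cv2
f=env.grab_frame('side');cv2.imwrite('pics/s2.png',cv2.resize(f['pixels'][180:320,240:440,::-1],None,fx=4,fy=4))
for r in env.tip_of('side','lever_tip')[:2]:print(np.round(V.T@(np.array(r['centre'])-O)*1e3,1),r['confidence'])
```

```text
t 5.05 tip vice mm [-36.1 -77.6  80. ] tips off 0.025 open 0.00019234996922420745 F [0.4 0.2 0.3] yaw 0.281 tilt -1.0
(-35, -76, 79) -> cm [ 0.11 -0.16  0.1 ]
[-52.4 -72.9  74.7] 0.58
```

View pics/s2.png

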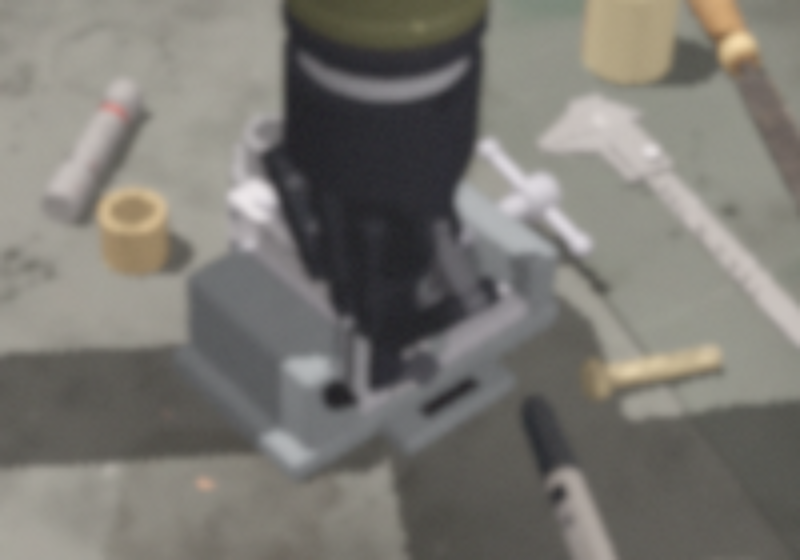

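The lever's black knob (crop (340,395)) now lies low on the x- side. I'll press it 2 mm further, lift, and move over the first leaves.

Emit:
jog_arm --steps '[[0, [-0.2, 0, 0.2], 0], [0, [-0.3, 0, 0.3], 0], [0, [-0.3, 0, 0.3], 0], [0, [0, 0, -2.5], 0], [0, [0, 0, -2.5], 0], [0, [3.4, -3.4, -2.5], 0], [0, [3.4, -3.4, -2.5], 0], [0, [3.4, -3.4, -2.5], 0], [0, [3.4, -3.4, -2.5], 0]]'

```text
time: 6.05
eef_pos: [0.5962, -0.0594, 0.1295]
tcp_rot: [-3.11, -0.44, 0.003]
ft_force: [-0.2, 0.3, 0.7]
opening: 0.0001
grip_force: 0.0
```

Run:
```python
from h import *
rep((0,-42,76))
for c in('side','top'):
    env.grab_frame(c)
    for r in env.tip_of(c,'lever_tip')[:1]:print(np.round(V.T@(np.array(r['centre'])-O)*1e3,1),r['confidence'])
```

```text
t 6.05 tip vice mm [ -3.  -43.5 104.5] tips off 0.025 open 0.0001096919507896237 F [-0.2  0.3  0.7] yaw 0.281 tilt -1.0
(0, -42, 76) -> cm [ 0.3  -0.15  2.85]
[-49.6 -74.1  75.5] 0.69
```

Emit:
jog_arm --steps '[[0, [0.2, 0, 0.6], 0], [0, [0.2, 0, 1.2], 0], [0, [0.2, 0, 1.6], 0], [0, [0.2, 0, 2.0], 0], [0, [0.2, 0, 2.3], 0], [0, [0.2, 0, 2.5], 0], [0, [0.2, 0, 2.7], 0], [0, [0.2, 0, 2.8], 0], [0, [0.2, 0, 2.9], 0], [0, [0.2, 0, 2.9], 0]]'

```text
time: 7.25
eef_pos: [0.5992, -0.0587, 0.1012]
tcp_rot: [-3.111, -0.44, -0.0]
ft_force: [-0.8, 0.3, 0.4]
opening: 0.0002
grip_force: 0.2
```

Run:
```python
from h import *
rep((0,-42,76))
```

```text
t 7.25 tip vice mm [  0.1 -43.6  76.2] tips off 0.025 open 0.00015378718130030925 F [-0.8  0.3  0.4] yaw 0.281 tilt -1.0
(0, -42, 76) -> cm [-0.01 -0.16  0.02]
```

Emit:
jog_arm --steps '[[0, [0, 0, 0.05], 0], [0, [0, 0, 0.1], 0], [0, [0, 0, 0.1], 0]]'

```text
time: 7.55
eef_pos: [0.5993, -0.0587, 0.1011]
tcp_rot: [3.111, 0.44, 0.001]
ft_force: [-2.0, -0.0, 6.8]
opening: -0.0003
grip_force: 3.1
```

Run:
```python
from h import *
rep((0,-42,76))
```

```text
t 7.55 tip vice mm [  0.3 -43.7  76.1] tips off 0.025 open -0.00030645250700443965 F [-2.  -0.   6.8] yaw 0.281 tilt -1.0
(0, -42, 76) -> cm [-0.03 -0.17  0.01]
```

Emit:
jog_arm --steps '[[0, [0, 0, -2], 0], [0, [0, 0, -2], 0], [0, [0, -1.2, -2], 0], [0, [0, -1.2, -1.5], 0], [0, [0, -1.2, -1], 0], [0, [0, -1.2, -0.6], 0], [0, [0, -1.2, -0.3], 0], [0, [0, -1.2, -0.1], 0], [0, [0, -1.2, 0], 0], [0, [0, -1.2, 0], 0]]'

```text
time: 8.55
eef_pos: [0.5953, -0.0469, 0.101]
tcp_rot: [-3.11, -0.439, 0.001]
ft_force: [-3.7, 2.4, 9.4]
opening: -0.0001
grip_force: 4.3
```

Run:
```python
from h import *
rep((0,-32,76))
```

```text
t 8.55 tip vice mm [ -0.4 -31.2  76. ] tips off 0.025 open -0.00013035683204939307 F [-3.7  2.4  9.4] yaw 0.281 tilt -1.0
(0, -32, 76) -> cm [0.04 0.08 0.  ]
```

Clean contact at 76 mm with a light force. Continuing along the row.

Emit:
jog_arm --steps '[[0, [0, 0, -2], 0], [0, [0, 0, -2], 0], [0, [0, -1.2, -2], 0], [0, [0, -1.2, -1.5], 0], [0, [0, -1.2, -1], 0], [0, [0, -1.2, -0.6], 0], [0, [0, -1.2, -0.3], 0], [0, [0, -1.2, -0.1], 0], [0, [0, -1.2, 0], 0], [0, [0, -1.2, 0], 0]]'

```text
time: 9.55
eef_pos: [0.592, -0.0353, 0.1011]
tcp_rot: [-3.11, -0.439, 0.001]
ft_force: [-3.8, 3.2, 10.1]
opening: 0.0001
grip_force: 4.7
```

Emit:
jog_arm --steps '[[0, [0, 0, -2], 0], [0, [0, 0, -2], 0], [0, [0, -1.2, -2], 0], [0, [0, -1.2, -1.5], 0], [0, [0, -1.2, -1], 0], [0, [0, -1.2, -0.6], 0], [0, [0, -1.2, -0.3], 0], [0, [0, -1.2, -0.1], 0], [0, [0, -1.2, 0], 0], [0, [0, -1.2, 0], 0]]'

```text
time: 10.55
eef_pos: [0.5886, -0.0239, 0.101]
tcp_rot: [-3.11, -0.439, 0.001]
ft_force: [-3.2, 1.1, 9.0]
opening: 0.0
grip_force: 4.5
```

Emit:
jog_arm --steps '[[0, [0, 0, -2], 0], [0, [0, 0, -2], 0], [0, [0, -1.2, -2], 0], [0, [0, -1.2, -1.5], 0], [0, [0, -1.2, -1], 0], [0, [0, -1.2, -0.6], 0], [0, [0, -1.2, -0.3], 0], [0, [0, -1.2, -0.1], 0], [0, [0, -1.2, 0], 0], [0, [0, -1.2, 0], 0]]'

```text
time: 11.55
eef_pos: [0.5853, -0.0123, 0.101]
tcp_rot: [-3.11, -0.439, 0.001]
ft_force: [-4.2, 3.0, 9.0]
opening: 0.0
grip_force: 4.7
```

Run:
```python
from h import *
rep((0,4,76))
```

```text
t 11.55 tip vice mm [-0.4  4.8 76. ] tips off 0.025 open 3.373505241376951e-05 F [-4.2  3.   9. ] yaw 0.281 tilt -1.0
(0, 4, 76) -> cm [0.04 0.08 0.  ]
```

Emit:
jog_arm --steps '[[0, [0, 0, -2], 0], [0, [0, 0, -2], 0], [0, [0, -1.2, -2], 0], [0, [0, -1.2, -1.5], 0], [0, [0, -1.2, -1], 0], [0, [0, -1.2, -0.6], 0], [0, [0, -1.2, -0.3], 0], [0, [0, -1.2, -0.1], 0], [0, [0, -1.2, 0], 0], [0, [0, -1.2, 0], 0]]'

```text
time: 12.55
eef_pos: [0.5819, -0.0009, 0.101]
tcp_rot: [-3.11, -0.439, 0.002]
ft_force: [-3.5, 1.4, 9.2]
opening: 0.0001
grip_force: 4.4
```

Emit:
jog_arm --steps '[[0, [0, 0, -2], 0], [0, [0, 0, -2], 0], [0, [0, -1.2, -2], 0], [0, [0, -1.2, -1.5], 0], [0, [0, -1.2, -1], 0], [0, [0, -1.2, -0.6], 0], [0, [0, -1.2, -0.3], 0], [0, [0, -1.2, -0.1], 0], [0, [0, -1.2, 0], 0], [0, [0, -1.2, 0], 0]]'

```text
time: 13.55
eef_pos: [0.5787, 0.0107, 0.101]
tcp_rot: [-3.11, -0.439, 0.001]
ft_force: [-3.3, 2.4, 8.8]
opening: -0.0002
grip_force: 4.6
```

Emit:
jog_arm --steps '[[0, [0, 0, -2], 0], [0, [0, 0, -2], 0], [0, [0, -1.2, -2], 0], [0, [0, -1.2, -1.5], 0], [0, [0, -1.2, -1], 0], [0, [0, -1.2, -0.6], 0], [0, [0, -1.2, -0.3], 0], [0, [0, -1.2, -0.1], 0], [0, [0, -1.2, 0], 0], [0, [0, -1.2, 0], 0]]'

```text
time: 14.55
eef_pos: [0.5753, 0.0221, 0.1011]
tcp_rot: [-3.11, -0.439, 0.001]
ft_force: [-4.0, 0.7, 7.7]
opening: -0.0002
grip_force: 4.2
```

Emit:
jog_arm --steps '[[0, [0, 0, -2], 0], [0, [0, 0, -2], 0], [0, [0, -0.8, -2], 0], [0, [0, -0.8, -1.5], 0], [0, [0, -0.8, -1], 0], [0, [0, -0.8, -0.6], 0], [0, [0, -0.8, -0.3], 0], [0, [0, -0.8, -0.1], 0], [0, [0, -0.8, 0], 0], [0, [0, -0.8, 0], 0]]'

```text
time: 15.55
eef_pos: [0.5733, 0.0296, 0.101]
tcp_rot: [-3.111, -0.439, 0.001]
ft_force: [-2.5, -0.7, 7.4]
opening: 0.0001
grip_force: 3.9
```

Emit:
jog_arm --steps '[[0, [0, 0, -4], 0], [0, [0, 0, -8], 0], [0, [0, 0, -15], 0], [0, [-10, 0, -20], 0], [0, [-20, 0, -20], 0], [0, [-20, 0, -20], 0], [0, [-20, 0, -20], 0], [0, [-20, 0, -20], 0], [0, [-20, 0, -20], 0]]'

```text
time: 16.45
eef_pos: [0.3801, -0.0261, 0.301]
tcp_rot: [3.11, 0.437, 0.003]
ft_force: [-0.6, -0.2, -0.5]
opening: -0.0
grip_force: 0.0
```

Run:
```python
from h import *
import cv2
rep()
for c in('side','top'):
    f=env.grab_frame(c)
    b=(210,300,280,400) if c=='side' else (140,260,310,470)
    cv2.imwrite(f'pics/{c}3.png',cv2.resize(f['pixels'][b[0]:b[1],b[2]:b[3],::-1],None,fx=5 if c=='top' else 6.6,fy=5 if c=='top' else 6.6,interpolation=cv2.INTER_CUBIC)[:600,:800])
    for t in('gauge_vice','row_lever_end','row_far_end','lever_tip','leaf_0','leaf_5','leaf_11'):
        for r in env.tip_of(c,t)[:1]:print(c,t,np.round(V.T@(np.array(r['centre'])-O)*1e3,1),r['confidence'])
```

```text
t 16.45 tip vice mm [-201.3   48.3  276. ] tips off 0.025 open -1.6019327495260555e-05 F [-0.6 -0.2 -0.5] yaw 0.279 tilt -1.0
side gauge_vice [ 1.1  1.9 -0.4] 0.91
side row_lever_end [  1.2 -50.8  75.7] 0.82
side row_far_end [ 0.5 45.9 77.2] 0.76
side lever_tip [-50.6 -71.8  74.9] 0.56Traceback (most recent call last):
  File "<stdin>", line 9, in <module>
ValueError: it knows: bolt, bronze_bush, gauge_vice, lever_hinge, lever_tip, marker, nut, plug_gauge, row_far_end, row_lever_end, small_flange
```

View pics/side3.png

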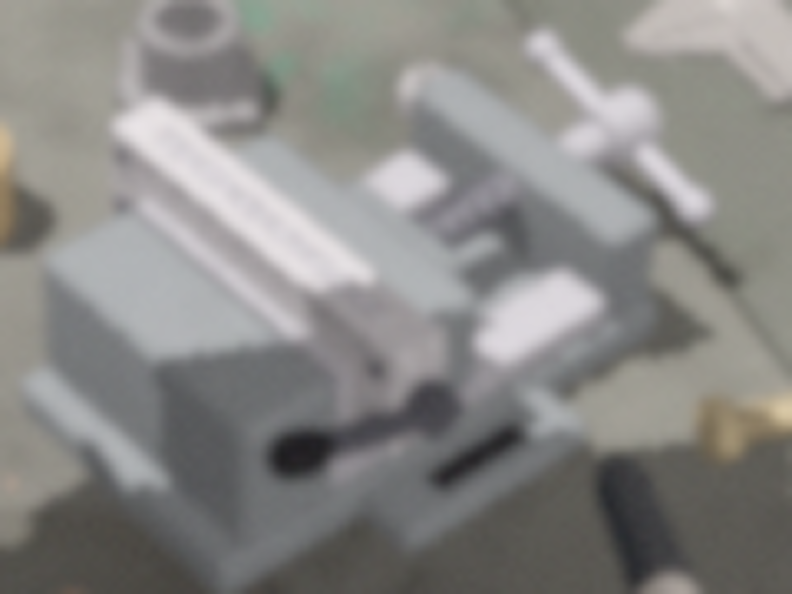

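The side view shows the lever lying at its stop, with its knob at crop (300,455). The row from (150,120) to (350,275) is flat, with no leaf standing proud. Each press reached the cheeks at 76 mm, the vice hasn't moved, and the arm is clear.

```bash
python3 -c "
from rig import env
print(env.finish_job())"
```

```text
the job is handed in; nothing more can be done
None
```

The job is handed in: the lever lies at its stop, every press reached the cheeks' top edges and the last picture shows no leaf proud, the vice has not visibly moved and the arm is clear; no verdict came back.

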